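Set up a jar for filling by weight: jar on the scale, funnel held over it

TASK

Get the jar ready to be filled by weight: stand the small open white jar upright in the middle of the scale's round steel pan and let go of it. Then pick up the steel funnel with the black handle, carry it clear of the things in between and finish still holding it there, level, with its spout centred over the jar's mouth about a centimetre above the rim and touching neither jar nor scale, so that the scale carries the jar alone. Do not drop the jar or the funnel, and leave the other things where they stand.

Things in the scene. Friction and masses are not known exactly. Their poses are not given: they have to be found in the camera images.
- jar_center (a point): Centre, half-way up, of the small open jar: plain white ceramic, round, 62 mm across and 80 mm tall, walls 3.5 mm, mouth 55 mm wide inside, no lid on, about 0.2 kg. It starts standing upright on the worktop; its z axis points up through the mouth.
- jar_foot (a point): Middle of the underside of the jar, 40 mm below jar_center.
- jar_mouth (a point): Middle of the jar's mouth, level with the rim, 40 mm above jar_center; z axis out of the mouth.
- pan_top (a point): Middle of the top face of the scale's round stainless pan, 120 mm across, 43 mm above the worktop when empty. z up. The pan sits on the rear part of the scale's body.
- scale_pan (a joint): How far the scale's pan has sunk, in m: 0 empty, at most 0.004. It is sprung (1500 N/m); the jar alone sinks it by about 1.3 mm (1.0 to 1.7).
- scale: Flat white digital kitchen scale, 180 x 140 mm, body 33 mm high, small display and two buttons along its -x edge, next to the robot. It does not move. Origin at the middle of its underside; the pan's middle lies 24 mm from it along its x axis. A tall glass jar (182 mm, fixed) stands beyond it to the left, at world (0.59, 0.51), and a rack further back.
- funnel_grip (a point): Where to hold the funnel: middle of its black handle grip, a bar of 58 mm length, 18 mm width (level, across) and 14 mm thickness (vertical). It points straight out from the funnel, along this frame's -x axis; the funnel's upright axis lies 92 mm away along +x; y is across the bar, z up. Towards the funnel the bar ends 27 mm and the rim begins 41 mm from this point. It starts 56 mm above the worktop.
- funnel_spout (a point): Middle of the lower end of the funnel's spout. The funnel is stainless steel, 0.1 kg, 64 mm high, 102 mm across the top, with a straight round spout 40 mm in outer diameter and 24 mm long; it starts standing upright on its spout on the worktop. z points up along the funnel's axis. This point is 92 mm along x and 56 mm below funnel_grip.
- nut_jar: Closed glass jar with a pale lid, 64 mm across, 97 mm tall; a bystander. Origin at its underside.
- tall_tin: Closed food tin, 75 mm across, 110 mm tall, standing on the way to the scale; a bystander. Origin at its underside.
- spice_jar: Spice jar with a screw cap, 46 mm across, 106 mm tall; a bystander. Origin at its underside.
- jar_lid: The jar's wooden lid with a knob, 64 mm across, 31 mm tall, lying on the worktop; a bystander, not to be used. Origin at its underside.
- bag_sealer: Long blue bag sealer, fixed, not to be used. Origin under its base: 60 mm high, from 150 mm right (world -y) to 190 mm left of the origin, 60 mm to either side in x. Its arm, hinged at the left end (104 mm high), stands raised, sloping up to the right: 300 mm high at its black grip, 160 mm right of the origin, within 35 mm of the origin in x. Pass in front of it or well over it.
Mind the look-alikes: they are no part of the job. Leave any red look-alike of the part that bears jar_center alone.

How it is judged:
On the way:
1. the jar stands upright in the middle of the pan, let go (horizontal distance between jar_foot and pan_top below 0.012 m and z of jar_foot in the frame of pan_top between -0.003 and 0.004 m and angle between jar_center's own z axis and vertical below 0.06 rad and contact force between each of the arm, the fingers and jar below 0.05 N and linear speed of jar below 0.02 m/s), for 0.2 s.
At the end, for the whole second after the job is handed in: Jar upright (0.06 rad), at rest and untouched within 12 mm of the pan's middle; pan sunk 0.6 to 2.5 mm. Gripper still holds the funnel, at rest, level within 0.12 rad, spout end within 8 mm sideways of the mouth's middle and 3 to 22 mm above the rim, touching neither jar nor scale (all of step 1 and value of joint scale_pan between 0.0006 and 0.0025 m and horizontal distance between funnel_spout and jar_mouth below 0.008 m and z of funnel_spout in the frame of jar_mouth between 0.003 and 0.022 m and angle between funnel_spout's own z axis and vertical below 0.12 rad and linear speed of funnel below 0.02 m/s and contact force between funnel and jar below 0.02 N and contact force between funnel and scale below 0.02 N and contact force between the fingers and funnel above 0.5 N); the arm keeps its last pose, push and grip.
It fails at once if the jar is dropped (falls freely faster than 0.4 m/s, about 8 mm) (contact force between the fingers and jar below 0.01 N and linear speed of jar above 0.4 m/s).
It fails at once if the funnel is dropped (falls freely faster than 0.4 m/s) (contact force between the fingers and funnel below 0.01 N and linear speed of funnel above 0.4 m/s).
It fails at once if a bystander is shifted by more than 30 mm or knocked over (distance of any of nut_jar, tall_tin, spice_jar, jar_lid from where it was at the start of the episode above 0.03 m or angle between any of nut_jar, tall_tin, spice_jar's own z axis and vertical above 0.5 rad).
It also fails if it takes over 64 s, if anything falls off the work surface, if the arm or the gripper's body presses on something with over 40 N, if the wrist force passes 120 N, or if a joint passes its speed limit or range.

ROBOT

A 7-joint arm with a two-finger parallel gripper is mounted at the origin on a cart in front of the work surface, level with it; the furniture and walls round the work are solid. World frame = base frame: x ahead of the robot, y to its left, z up, the work surface at z = 0. Lengths are in m, angles in rad, forces in N, time in s.
With the tool pointing down it reaches from about 0.4 to 0.85 m from the base axis. Payload 4.5 kg.
Tool frame: the origin (TCP) lies at the very end of the fingers, on their centre line; the grasp point (between the pads) lies manip.grip_depth behind it (manip.grip_depth is the distance from the TCP to the grasp point, in m); z points along the fingers, y is the line along which they close (so a half turn about z gives the same grasp; the last joint's range is limited). The gripper opens to 85 mm and grips with 20 to 120 N. Pads are 22 mm wide; open, the fingers measure 114 mm over their backs; the gripper's body (76 mm by 85 mm) begins 54 mm behind the grasp point. The pads swing forward as they close: fully open they stand 13 mm farther back than shut.
Start: joints at [-1.307, 0.689, -0.195, 1.565, 0.157, 0.902, -0.215], TCP at [0.142, 0.609, 0.231] pointing down, gripper open.
Joint ranges: [-3.01, 3.01], [-0.46, 2.08], [-1.47, 1.51], [0.13, 2.56], [-1, 4.14], [0.04, 2.09], [-2.66, 2.66]. Speed limits (rad/s): [2.57, 2.57, 3.14, 3.14, 3.14, 3.14, 3.14].

INTERFACE

Orientations are given as a 3x3 rotation matrix whose columns are the frame's x, y, z axes.
In Python, from rig import monitor, eyes, job, models, manip gives the robot as it stands. The module is installed in compiled form; this text tells all that it offers.
- The arm moves only by the tool apply_moves, never from a script. Its argument "deltas" is text: rows parted by semicolons, each of 5 numbers parted by spaces: the finger opening in cm, from 0 to 8.54, then the shift along the tool's x, y, z in cm, then the turn about the tool's z in degrees. A call has 1 to 12 rows; each row is the pose to reach, as a shift and turn from the pose commanded when the call began, along the tool's axes at that moment; what a row does not reach only later rows make up. A row lasts 1/8 s, in which the tool goes at most 62.5 mm and 10.7 degrees, less where a joint would pass 70% of its speed; a pose out of reach is approached as far as the arm can. A call with a gripper value outside its range is refused whole. The fingers move at their own pace and stop on an object; "newtons" is the grip in N (left out, the last holds). Time passes only in rows, so rows that repeat a pose let the fingers close. It gives the time, the measured TCP pose, the force, the opening and the grip force at its end, in the units of the state.
- monitor.read_state(): the state, without advancing time (a new reading comes with each control period).
- eyes.snapshot(name): name is "scene" or "top" or "wrist"; returns a dict with "image" (400x640x3 uint8, red, green, blue), "camera_matrix" (3x3 intrinsics, pixels), "camera_from_world" (4x4, takes a point from world to camera coordinates); the wrist camera has in their place "tool_from_camera" (4x4, takes a point from camera to tool coordinates, whose origin is the TCP and whose axes are the flange's). Camera axes: x right, y down, z forward; pixel columns grow to the right and rows downward; lengths in m; the calibration is good to about 2 mm. A picture is of the moment at which its call begins: read the wrist's pose just before it. There is no depth.
- job.sign_off(): hands the job in; it is judged then, once.
Trained networks look in a picture, given as the dict that the camera call returned (one of the last four; its "shot" number tells which), for a name from the list of things; names that differ only in an ending like _2 or _b are one class to them, and where a whole thing is asked for, a point or a joint stands for the part that bears it (a point fixed in the world has none). Each returns a list of dicts, best first, with "confidence" (0 to 1); they miss things now and then, are a little off and sometimes report something else, mostly with a low value. They report only what shows in the picture. A call takes as long as a camera call. They do not tell look-alikes from the thing itself.
- models.search_frame(thing, picture): "bbox" ([left, top, width, height] in pixels, round what is visible of it).
- models.masks_of(thing, picture): "region" (400x640 bool, what is visible of it) and "bbox" ([left, top, width, height] in pixels, round what is visible of it).
- models.tip_of(thing, picture): "at" ([row, column] in pixels: a listed point, or the origin of a listed thing).
The state is a dict: "time": time; "qpos": joint angles; "qd": joint speeds; "effort": joint torques, N m; "tcp_pos": TCP position; "orientation": TCP orientation; "ft_force": force on the tool from outside, world axes, zero at the start; "moment": the same for the moment, N m; "gripper_width": finger opening in m; "grasp_force": force on a finger pad.
Only numpy, scipy, OpenCV 4.12 (cv2) and the standard library are available. Lean on these libraries where they do the work, as an engineer would, in place of code of your own. Each camera call takes 0.05 s, during which the arm holds its last target. There are 200 camera calls.

## Working session

There is one attempt and no reset: what is moved stays moved. The work goes in short steps, Python scripts to look and compute and a tool call to move; the robot and the scene stay as the last step left them, time stands still between calls to the robot, and variables do not carry over. Pictures are saved under pics/ and viewed, at most 10 in all, crops included, and the job is handed in when it is done.

Besides the shell and the picture viewer there is one more tool, called as name(argument=value, ...), one argument or row to a line, values as JSON. apply_moves: Moves the arm, as the interface text tells. Its arguments: {"type":"object","properties":{"deltas":{"type":"string"},"newtons":{"type":"number"}},"required":["deltas"]}

```bash
mkdir -p pics; cat > h.py <<'E'
import numpy as np, cv2
from rig import monitor, eyes, job, models, manip
def snap(n,save=None):
    s=monitor.read_state(); p=eyes.snapshot(n)
    K=np.array(p["camera_matrix"])
    if n=="wrist":
        T=np.eye(4);T[:3,:3]=s["orientation"];T[:3,3]=s["tcp_pos"]
        wc=T@np.array(p["tool_from_camera"])
    else: wc=np.linalg.inv(np.array(p["camera_from_world"]))
    p["K"]=K;p["wc"]=wc
    if save: cv2.imwrite(f"pics/{save}.png",p["image"][:,:,::-1])
    return p
def ray(p,rc):
    d=p["wc"][:3,:3]@np.linalg.solve(p["K"],[rc[1],rc[0],1.]); return p["wc"][:3,3],d/np.linalg.norm(d)
def atz(p,rc,z):
    o,d=ray(p,rc); return o+d*(z-o[2])/d[2]
def tri(rs):
    A=sum(np.eye(3)-np.outer(d,d) for o,d in rs);b=sum((np.eye(3)-np.outer(d,d))@o for o,d in rs)
    return np.linalg.solve(A,b)
E
python3 - <<'E'
from h import *
np.set_printoptions(precision=3,suppress=True)
s=monitor.read_state();print(s["time"],s["tcp_pos"],s["orientation"],manip.grip_depth,s["gripper_width"])
Z=dict(jar_center=.04,jar_mouth=.08,jar_foot=0,pan_top=.043,scale=0,funnel_grip=.056,funnel_spout=0,nut_jar=0,tall_tin=0,spice_jar=0,jar_lid=0,bag_sealer=0)
for c in("scene","top"):
    p=snap(c,c); print(c,p["wc"][:3,3])
    for n,z in Z.items():
        for r in models.tip_of(n,p)[:3]: print(n,np.round(r["at"]),round(r["confidence"],2),atz(p,r["at"],z))
E
```

```text
0.0 [0.142 0.608 0.23 ] [[-0.974  0.228 -0.   ]
 [ 0.228  0.974 -0.002]
 [-0.    -0.002 -1.   ]] 0.0187 0.08500274940297468
scene [-0.114 -0.652  0.886]
jar_center [224. 285.] 0.88 [ 0.404 -0.038  0.04 ]
jar_center [270. 341.] 0.82 [ 0.387 -0.284  0.04 ]
jar_mouth [168. 343.] 0.77 [ 0.713 -0.02   0.08 ]
jar_mouth [262. 340.] 0.75 [ 0.382 -0.28   0.08 ]
jar_mouth [211. 287.] 0.71 [ 0.421 -0.031  0.08 ]
jar_foot [231. 286.] 0.89 [ 0.408 -0.033  0.   ]
jar_foot [185. 345.] 0.86 [ 0.719 -0.028  0.   ]
jar_foot [274. 337.] 0.85 [ 0.391 -0.267 -0.   ]
pan_top [163. 232.] 0.92 [0.485 0.34  0.043]
scale [178. 234.] 0.68 [0.464 0.308 0.   ]
funnel_grip [264. 376.] 0.68 [ 0.46  -0.351  0.056]
funnel_spout [263. 397.] 0.68 [ 0.546 -0.374 -0.   ]
funnel_spout [177. 231.] 0.48 [0.458 0.322 0.   ]
nut_jar [249. 328.] 0.59 [ 0.445 -0.184  0.   ]
tall_tin [204. 264.] 0.69 [0.445 0.115 0.   ]
spice_jar [162. 283.] 0.65 [0.659 0.245 0.   ]
jar_lid [232. 384.] 0.65 [ 0.623 -0.273  0.   ]
top [ 0.333 -0.059  1.184]
jar_center [256. 401.] 0.9 [ 0.396 -0.274  0.04 ]
jar_center [136. 315.] 0.58 [ 0.726 -0.035  0.04 ]
jar_mouth [132. 313.] 0.94 [ 0.724 -0.03   0.08 ]
jar_mouth [247. 308.] 0.93 [ 0.411 -0.026  0.08 ]
jar_mouth [254. 408.] 0.76 [ 0.401 -0.283  0.08 ]
jar_foot [243. 310.] 0.69 [ 0.428 -0.029  0.   ]
jar_foot [143. 313.] 0.68 [ 0.719 -0.028  0.   ]
jar_foot [259. 400.] 0.63 [ 0.39  -0.278  0.   ]
pan_top [214. 180.] 0.82 [0.493 0.328 0.043]
scale [217. 181.] 0.38 [0.492 0.341 0.   ]
funnel_grip [235. 436.] 0.97 [ 0.452 -0.363  0.056]
funnel_spout [204. 438.] 0.6 [ 0.545 -0.387  0.   ]
funnel_spout [226. 185.] 0.31 [0.467 0.328 0.   ]
nut_jar [237. 367.] 0.58 [ 0.447 -0.186  0.   ]
tall_tin [238. 262.] 0.82 [0.439 0.107 0.   ]
spice_jar [152. 218.] 0.94 [0.686 0.249 0.   ]
jar_lid [172. 396.] 0.62 [ 0.636 -0.269  0.   ]
jar_lid [205. 433.] 0.41 [ 0.543 -0.372  0.   ]
```

View pics/top.png

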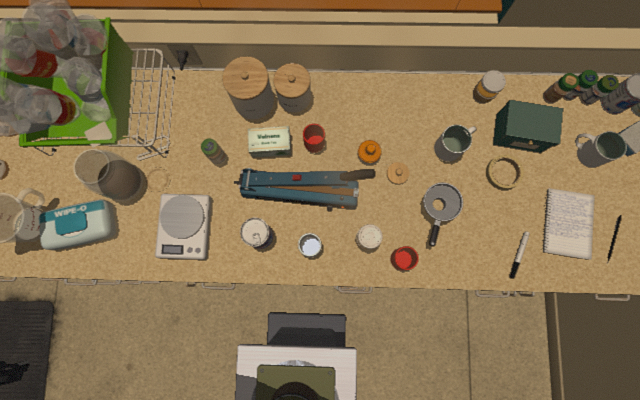

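View pics/scene.png

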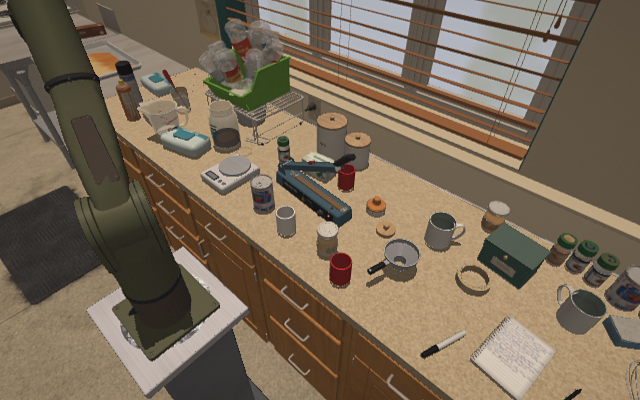

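The white jar is at about (310,245) in the top view, with red look-alikes at (314,136) and (405,258). The scale pan is at (181,214) and the funnel at (440,203), with its handle grip at (436,236). The sealer's raised arm ends near (372,175).

apply_moves(
  deltas="8.5 -5 -3 -1 6; 8.5 -10 -6 -2 16; 8.5 -15 -9 -4 26; 8.5 -20 -12 -6 36; 8.5 -25 -15 -8 42; 8.5 -31 -18.5 -9 42; 8.5 -31 -18.5 -9 42; 8.5 -31 -18.5 -9 42",
)

```text
time: 2.3
tcp_pos: [0.4021, 0.3578, 0.3213]
orientation: [[-0.57, 0.821, -0.0], [0.821, 0.57, 0.001], [0.001, 0.0, -1.0]]
ft_force: [-0.4, 0.2, 0.3]
gripper_width: 0.0849
grasp_force: 0.0
```

```bash
cat > look.py <<'E'
import sys
from h import *
np.set_printoptions(precision=4,suppress=True)
Z=dict(jar_center=.04,jar_mouth=.08,jar_foot=0,pan_top=.043,scale=0,funnel_grip=.056,funnel_spout=0)
s=monitor.read_state();print(s["time"],s["tcp_pos"],s["orientation"].tolist() if hasattr(s["orientation"],'tolist') else s["orientation"],s["qpos"])
p=snap("wrist",sys.argv[1]);print("cam",p["wc"][:3,3])
dz=float(sys.argv[3]) if len(sys.argv)>3 else 0
for n in sys.argv[2].split(","):
    for r in models.tip_of(n,p)[:2]: print(n,np.round(r["at"]),round(r["confidence"],2),atz(p,r["at"],Z[n]+dz))
    for r in models.masks_of(n,p)[:2]:
        c,_=cv2.findContours(r["region"].astype(np.uint8),0,1);c=max(c,key=len)
        if len(c)>5:
            e=cv2.fitEllipse(c); print(" ell",n,round(r["confidence"],2),np.round(e[0]),np.round(e[1]),atz(p,e[0][::-1],Z[n]+dz))
E
python3 look.py w1 pan_top,scale
```

```text
2.3 [0.4021 0.3578 0.3213] [[-0.5703095162638748, 0.8214298160237079, -0.0003361638326952744], [0.8214296044186146, 0.5703096119706859, 0.0005928562420773864], [0.0006787072588411769, 6.197663252253865e-05, -0.9999997677576499]] [-0.809   0.4645 -0.0054  1.7101  0.0022  0.9669 -0.2082]
cam [0.361  0.4155 0.4632]
pan_top [220. 360.] 0.79 [0.4899 0.3265 0.043 ]
pan_top [300. 250.] 0.29 [0.4343 0.1394 0.043 ]
 ell pan_top 0.65 [357. 217.] [84. 89.] [0.4848 0.3278 0.043 ]
scale [196. 345.] 0.71 [0.4645 0.3342 0.    ]
 ell scale 0.8 [341. 201.] [116. 154.] [0.4639 0.3246 0.    ]
 ell scale 0.68 [357. 217.] [84. 90.] [0.4975 0.3186 0.    ]
```

View pics/w1.png

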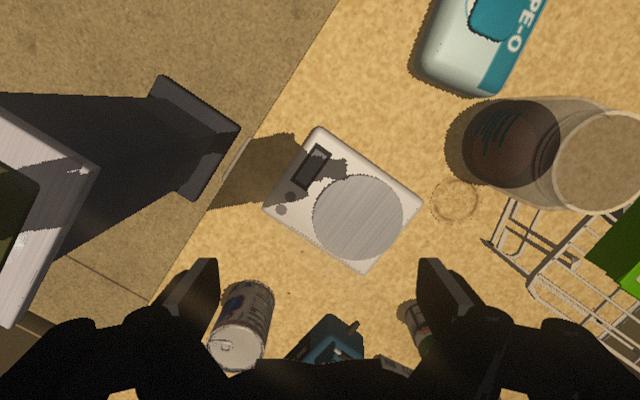

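The pan centre is at about (358,217), giving roughly (0.486, 0.328). Next I move above the jar.

apply_moves(
  deltas="8.5 -4.5 -3 0 6; 8.5 -9 -6 0 14; 8.5 -13.5 -9 0 22; 8.5 -18 -12 1 30; 8.5 -22.5 -15 2 38; 8.5 -27 -17.5 3 40; 8.5 -32.5 -21 3 40; 8.5 -32.5 -21 3 40; 8.5 -32.5 -21 3 40",
)

```text
time: 3.68
tcp_pos: [0.4154, -0.028, 0.2912]
orientation: [[0.089, 0.996, -0.0], [0.996, -0.089, 0.001], [0.001, -0.0, -1.0]]
ft_force: [-0.7, 1.1, -0.9]
gripper_width: 0.085
grasp_force: 0.0
```

```bash
python3 look.py w2 jar_center,jar_mouth,jar_foot
```

```text
3.675 [ 0.4154 -0.028   0.2912] [[0.08942262260747912, 0.99599377096926, -5.250174406722024e-05], [0.9959935266959015, -0.08942256340484776, 0.0007070600870414791], [0.0006995326018565924, -0.0001155185645556003, -0.9999997486547684]] [-0.2054  0.336   0.225   2.0827 -0.1111  0.7339  0.0005]
cam [0.4214 0.0422 0.4331]
jar_center [163. 318.] 0.9 [ 0.4151 -0.0248  0.04  ]
jar_center [148. 582.] 0.83 [ 0.7233 -0.0349  0.04  ]
 ell jar_center 0.88 [320. 169.] [54. 62.] [ 0.4167 -0.032   0.04  ]
 ell jar_center 0.55 [586. 146.] [ 61. 104.] [ 0.7273 -0.0327  0.04  ]
jar_mouth [366. 316.] 0.89 [ 0.3895 -0.2778  0.08  ]
jar_mouth [171. 322.] 0.86 [ 0.4192 -0.0269  0.08  ]
 ell jar_mouth 0.95 [586. 146.] [ 60. 103.] [ 0.6958 -0.0251  0.08  ]
 ell jar_mouth 0.64 [320. 169.] [56. 62.] [ 0.417  -0.0246  0.08  ]
jar_foot [140. 558.] 0.83 [ 0.7219 -0.0285  0.    ]
jar_foot [330. 314.] 0.74 [ 0.3859 -0.2836  0.    ]
 ell jar_foot 0.9 [316. 339.] [47. 54.] [ 0.387 -0.301  0.   ]
 ell jar_foot 0.85 [320. 169.] [55. 62.] [ 0.4163 -0.0398  0.    ]
```

View pics/w2.png

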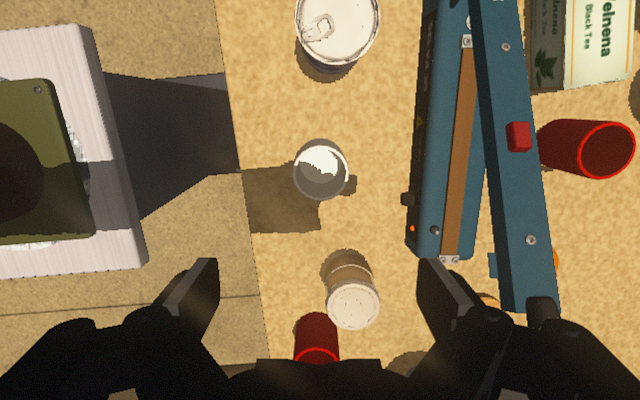

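The white jar's mouth is at about (322,171), between and ahead of the fingers. The red look-alikes are well away from it. I descend and grasp.

apply_moves(
  deltas="8.5 0 0.2 5 0; 8.5 0 0.2 10 0; 8.5 0 0.2 15 0; 8.5 0 0.2 19 0; 8.5 0 0.2 22 0; 8.5 0 0.2 24 0; 8.5 0 0.2 25.5 0; 8.5 0 0.2 26.3 0; 8.5 0 0.2 26.3 0; 8.5 0 0.2 26.3 0",
  newtons=40,
)

```text
time: 5.28
tcp_pos: [0.4266, -0.0292, 0.0359]
orientation: [[0.09, 0.996, -0.017], [0.996, -0.09, 0.001], [-0.0, -0.017, -1.0]]
ft_force: [0.0, 0.3, 0.2]
gripper_width: 0.0851
grasp_force: 0.0
```

apply_moves(
  deltas="5 0 0 0 0; 5 0 0 0 0; 5 0 0 0 0; 5 0 0 0 0; 5 0 0 0 0; 5 0 0 0 0; 5 0 0 0 0; 5 0 0 0 0",
  newtons=40,
)

```text
time: 6.28
tcp_pos: [0.4255, -0.0292, 0.0364]
orientation: [[0.09, 0.996, -0.018], [0.996, -0.09, 0.002], [0.001, -0.018, -1.0]]
ft_force: [-3.9, 1.6, 5.2]
gripper_width: 0.0599
grasp_force: 42.8
```

apply_moves(
  deltas="5 0 0 -1 0; 5 0 0 -3 0; 5 0 0 -6 0; 5 0 0 -10 0; 5 0 0 -14 0; 5 0 0 -18 0; 5 0 0 -20 0; 5 0 0 -20 0; 5 0 0 -20 0",
)

```text
time: 7.4
tcp_pos: [0.4291, -0.0296, 0.2353]
orientation: [[0.09, 0.996, -0.018], [0.996, -0.09, 0.001], [-0.0, -0.018, -1.0]]
ft_force: [-1.1, -0.1, -2.9]
gripper_width: 0.0601
grasp_force: 44.2
```

```bash
python3 look.py w3 jar_center,jar_mouth 0.18; python3 - <<'E'
from h import *
p=snap("wrist")
T=p["wc"]
for f,z in(("jar_center",0),("jar_mouth",0),("jar_foot",0)):
    for r in models.tip_of(f,p)[:2]: print(f,r["at"],r["confidence"])
s=monitor.read_state()
# project expected jar points if jar axis on TCP
q=np.linalg.inv(T)
for dz in(-.0254+.04+.0,):pass
for h in (-.036,.004,.044):
    c=q@np.r_[np.array(s["tcp_pos"])+[0,0,h],1];u=p["K"]@c[:3];print(h,u[:2][::-1]/u[2])
E
```

```text
7.4 [ 0.4291 -0.0296  0.2353] [[0.08973732358982443, 0.9958037250198355, -0.01794864873896789], [0.9959654372084369, -0.08972720351281488, 0.0013699766337853545], [-0.00024625422306794286, -0.017999171825103254, -0.9998379714596102]] [-0.5152  0.5554  0.7639  2.1301 -0.5977  0.7013  0.5648]
cam [0.4376 0.0405 0.3771]
jar_center [156. 615.] 0.81 [0.5689 0.0054 0.22  ]
jar_center [266. 318.] 0.57 [ 0.4275 -0.0396  0.22  ]
 ell jar_center 0.92 [317. 284.] [174. 187.] [ 0.4263 -0.0498  0.22  ]
jar_mouth [322. 316.] 0.97 [ 0.4273 -0.0442  0.26  ]
 ell jar_mouth 0.86 [317. 284.] [174. 187.] [ 0.4292 -0.0269  0.26  ]
 ell jar_mouth 0.55 [610. 152.] [68. 81.] [0.5337 0.0157 0.26  ]
jar_center [263.7, 317.2] 0.93
jar_center [153.4, 615.7] 0.86
jar_mouth [321.3, 316.8] 0.97
jar_foot [146.7, 584.7] 0.68
-0.036 [233.50635927 320.42218972]
0.004 [266.4021329  319.38729254]
0.044 [321.58460666 317.65125839]
```

View pics/w3.png

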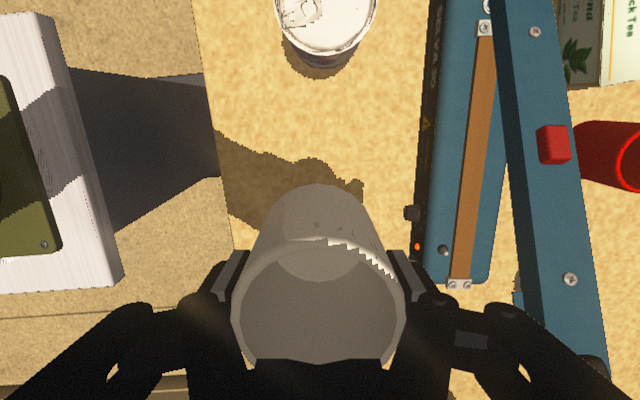

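The jar is held and centred in the fingers, with its mouth at (317,321) as predicted. I carry it to a pose short of the scale and measure the pan again.

apply_moves(
  deltas="5 4 0 0 -4; 5 9 0 0 -10; 5 14 0 0 -16; 5 18.5 0 0 -22; 5 23 0 0 -28; 5 26 0 0 -30; 5 27 0 0 -30; 5 27 0 0 -30; 5 27 0 0 -30",
)

```text
time: 8.98
tcp_pos: [0.4539, 0.2371, 0.2361]
orientation: [[-0.417, 0.909, -0.017], [0.909, 0.417, 0.0], [0.007, -0.015, -1.0]]
ft_force: [0.2, -0.0, -0.7]
gripper_width: 0.0599
grasp_force: 44.0
```

```bash
python3 look.py w4 pan_top,scale,jar_center 0;python3 - <<'E'
from h import *
np.set_printoptions(precision=4,suppress=True)
rs=[]
for c in("scene","top","wrist"):
    p=snap(c)
    for r in models.tip_of("pan_top",p)[:1]: print(c,r["confidence"],atz(p,r["at"],.043)); rs.append(ray(p,r["at"]))
    for r in models.masks_of("pan_top",p)[:1]:
        b=r["bbox"];print(c,"bbox",b,atz(p,[b[1]+b[3]/2,b[0]+b[2]/2],.043))
print(tri(rs))
E
```

```text
8.975 [0.4539 0.2371 0.2361] [[-0.41717777112082377, 0.9086676123714679, -0.016907912638693814], [0.9087962580365089, 0.41724013458241777, 0.00017740486385044675], [0.007215861798934443, -0.015291838371565862, -0.9998570352894041]] [-0.9583  0.627   0.6599  1.9082 -0.5326  0.8046  0.4272]
cam [0.4261 0.3011 0.3785]
pan_top [113. 393.] 0.94 [0.4893 0.3232 0.043 ]
 ell pan_top 0.9 [392. 107.] [121. 130.] [0.4858 0.3282 0.043 ]
scale [ 98. 366.] 0.8 [0.4637 0.328  0.    ]
scale [233. 485.] 0.5 [0.6621 0.2497 0.    ]
 ell scale 0.97 [367.  94.] [168. 209.] [0.463 0.332 0.   ]
jar_center [267. 318.] 0.86 [0.4924 0.1433 0.04  ]
 ell jar_center 0.98 [317. 284.] [174. 186.] [0.5009 0.1239 0.04  ]
scene 0.75 [0.4738 0.3047 0.043 ]
scene bbox [217.2, 156.3, 33.9, 16.0] [0.4862 0.3275 0.043 ]
top 0.61 [0.4848 0.3364 0.043 ]
top bbox [163.8, 198.0, 40.1, 36.8] [0.4877 0.3182 0.043 ]
wrist 0.58 [0.489  0.3257 0.043 ]
wrist bbox [330.1, 45.7, 122.5, 127.9] [0.4863 0.3279 0.043 ]
[0.49   0.3335 0.0226]
```

View pics/w4.png

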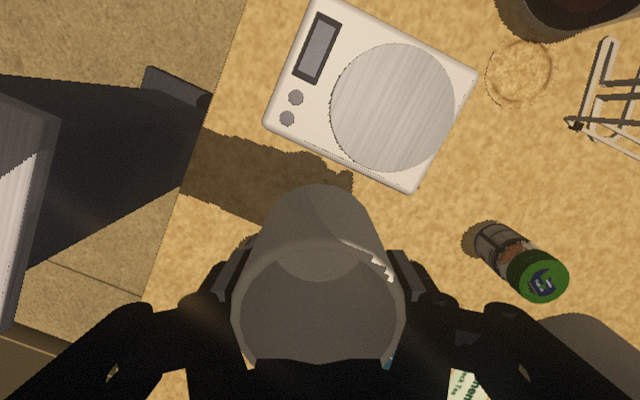

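The pan centre is at (392,108) and clear, confirmed at about (0.486, 0.328). I move over it and down.

apply_moves(
  deltas="5 3 3 0 0; 5 6.8 6.9 0 0; 5 6.8 6.9 2 0; 5 6.8 6.9 6 0; 5 6.8 6.9 9.5 0; 5 6.8 6.9 12 0; 5 6.8 6.9 13.5 0; 5 6.8 6.9 14.3 0; 5 6.8 6.9 14.3 0; 5 6.8 6.9 14.3 0",
)

```text
time: 11.02
tcp_pos: [0.4862, 0.3301, 0.0935]
orientation: [[-0.42, 0.907, -0.015], [0.908, 0.42, 0.002], [0.008, -0.013, -1.0]]
ft_force: [0.2, 0.1, -1.3]
gripper_width: 0.0597
grasp_force: 44.6
```

apply_moves(
  deltas="5 0 0 0.4 0; 5 0 0 0.7 0; 5 0 0 0.9 0; 5 0 0 1.1 0; 5 0 0 1.1 0; 5 0 0 1.1 0",
)

```text
time: 11.78
tcp_pos: [0.4854, 0.3299, 0.0816]
orientation: [[-0.42, 0.907, -0.017], [0.908, 0.42, 0.001], [0.008, -0.015, -1.0]]
ft_force: [0.2, 0.2, -2.5]
gripper_width: 0.06
grasp_force: 44.6
```

apply_moves(
  deltas="5 -0.2 -0.1 0.1 0; 5 -0.2 -0.1 0.2 0; 5 -0.2 -0.1 0.3 0; 5 -0.2 -0.1 0.3 0; 5 -0.2 -0.1 0.3 0",
)

```text
time: 12.4
tcp_pos: [0.4853, 0.3274, 0.0786]
orientation: [[-0.42, 0.907, -0.017], [0.908, 0.42, 0.001], [0.008, -0.015, -1.0]]
ft_force: [-0.1, -1.1, -1.2]
gripper_width: 0.0595
grasp_force: 44.5
```

apply_moves(
  deltas="5 0 0 0.1 0; 5 0 0 0.1 0; 5 0 0 0.1 0; 6.2 0 0 0.1 0; 6.6 0 0 0.1 0; 7 0 0 0.1 0; 7.8 0 0 0.1 0; 8.5 0 0 0.1 0; 8.5 0 0 0.1 0; 8.5 0 0 0.1 0; 8.5 0 0 0.1 0; 8.5 0 0 0.1 0",
)

```text
time: 13.9
tcp_pos: [0.4852, 0.3277, 0.0776]
orientation: [[-0.42, 0.907, -0.017], [0.908, 0.42, 0.001], [0.008, -0.015, -1.0]]
ft_force: [0.9, -0.4, -0.5]
gripper_width: 0.0852
grasp_force: 0.0
```

apply_moves(
  deltas="8.5 0 0 -1 0; 8.5 0 0 -3 0; 8.5 0 0 -7 0; 8.5 0 0 -12 0; 8.5 0 0 -17 0; 8.5 -3 0 -20 0; 8.5 -7 0 -20 0; 8.5 -7 0 -20 0; 8.5 -7 0 -20 0",
)

```text
time: 15.02
tcp_pos: [0.5175, 0.2643, 0.2772]
orientation: [[-0.42, 0.907, -0.017], [0.908, 0.42, 0.002], [0.009, -0.015, -1.0]]
ft_force: [0.4, 0.1, 0.2]
gripper_width: 0.0851
grasp_force: 0.0
```

```bash
python3 look.py w5 jar_mouth,jar_center,jar_foot 0.042; python3 - <<'E'
from h import *
np.set_printoptions(precision=4,suppress=True)
p=snap("wrist");m=models.masks_of("pan_top",p)[:1]
for r in m:
    b=r["bbox"];print(b,atz(p,[b[1]+b[3]/2,b[0]+b[2]/2],.042))
t=snap("top")
for n in("jar_mouth","funnel_grip","funnel_spout"):
    for r in models.tip_of(n,t)[:4]: print(n,r["at"],r["confidence"],atz(t,r["at"],dict(jar_mouth=.122,funnel_grip=.056,funnel_spout=0)[n]))
E
```

```text
15.025 [0.5175 0.2643 0.2772] [[-0.419879156421257, 0.9074149290551605, -0.017310127983121204], [0.9075339322086367, 0.4199736719614336, 0.0020680302610015717], [0.009146359543764339, -0.014841205714113855, -0.9998480298125548]] [-0.9247  0.6722  0.6925  1.6568 -0.4977  1.0119  0.3718]
cam [0.4896 0.328  0.4197]
jar_mouth [107. 318.] 0.65 [0.4857 0.3266 0.122 ]
 ell jar_mouth 0.83 [316. 104.] [70. 74.] [0.4831 0.3279 0.122 ]
jar_center [104. 316.] 0.87 [0.4818 0.3278 0.082 ]
 ell jar_center 0.79 [316. 104.] [70. 74.] [0.4823 0.3278 0.082 ]
jar_foot [105. 320.] 0.64 [0.485  0.3283 0.042 ]
 ell jar_foot 0.55 [317. 104.] [70. 72.] [0.4815 0.3282 0.042 ]
[267.7, 48.8, 108.0, 110.9] [0.4868 0.3299 0.042 ]
jar_mouth [214.3, 171.9] 0.97 [0.4817 0.3233 0.122 ]
jar_mouth [136.4, 313.2] 0.82 [ 0.6969 -0.0321  0.122 ]
jar_mouth [254.1, 409.1] 0.62 [ 0.3966 -0.2779  0.122 ]
funnel_grip [233.2, 435.5] 0.59 [ 0.4575 -0.3619  0.056 ]
funnel_grip [235.3, 367.0] 0.49 [ 0.4473 -0.1808  0.056 ]
funnel_spout [204.7, 436.8] 0.9 [ 0.5444 -0.3827  0.    ]
```

View pics/w5.png

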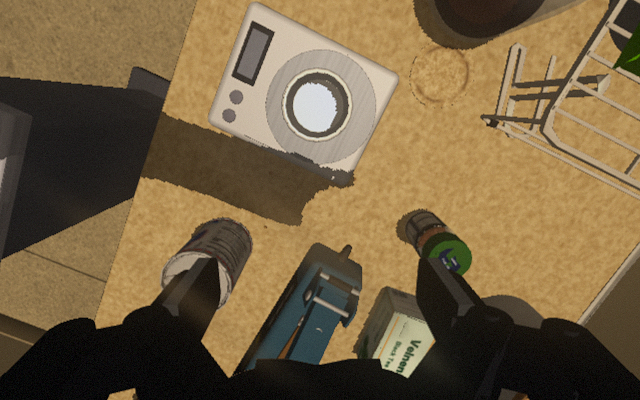

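The jar stands centred on the pan, with its mouth at (317,105) and the pan box centred at (321,104), and it has been let go. Next I go to the funnel, staying in front of the sealer.

apply_moves(
  deltas="8.5 -4 -4 0 5; 8.5 -8 -8 0 13; 8.5 -12 -12 0 21; 8.5 -16 -15.5 0 30; 8.5 -20.3 -19 0 40; 8.5 -25.8 -20.5 0 50; 8.5 -31.3 -23 0 60; 8.5 -36.8 -25.5 0 70; 8.5 -42.3 -28 0 80; 8.5 -47 -31 0 90; 8.5 -50 -33 0 100; 8.5 -50 -33 0 110",
)

```text
time: 17.18
tcp_pos: [0.427, -0.3321, 0.2783]
orientation: [[0.997, 0.074, -0.017], [0.074, -0.997, -0.001], [-0.017, 0.0, -1.0]]
ft_force: [0.2, 0.5, -0.7]
gripper_width: 0.0852
grasp_force: 0.0
```

apply_moves(
  deltas="8.5 0 0 0 8; 8.5 0 0 0 18; 8.5 0 0 0 18; 8.5 0 0 0 18",
)

```text
time: 17.68
tcp_pos: [0.4285, -0.3285, 0.2778]
orientation: [[0.974, -0.225, -0.017], [-0.225, -0.974, 0.001], [-0.017, 0.003, -1.0]]
ft_force: [-0.7, 0.6, -0.7]
gripper_width: 0.0852
grasp_force: 0.0
```

```bash
python3 look.py w6 funnel_grip,funnel_spout; python3 - <<'E'
from h import *
np.set_printoptions(precision=4,suppress=True)
p=snap("wrist")
for n,z in(("funnel_grip",.056),("funnel_spout",0)):
    for r in models.tip_of(n,p)[:1]: print(n,r["at"],atz(p,r["at"],z))
# dark handle pixels
g=p["image"].max(2)
r=models.masks_of("funnel_grip",p)
for k in r[:1]:
    b=[int(v) for v in k["bbox"]];print("bbox",b,k["confidence"])
E
```

```text
17.675 [ 0.4285 -0.3285  0.2778] [[0.9742643045239713, -0.2247908963985946, -0.016676865015308587], [-0.22480174465568614, -0.9744037275139111, 0.0012455547980701816], [-0.01652998881373464, 0.002535488771740435, -0.9998601556050257]] [-0.0354  0.8265  1.2158  1.7859 -0.831   1.1687 -0.3488]
cam [ 0.5001 -0.3455  0.4184]
funnel_grip [138. 340.] 0.92 [ 0.4547 -0.3599  0.056 ]
funnel_grip [173. 204.] 0.38 [ 0.4507 -0.2068  0.056 ]
 ell funnel_grip 0.81 [343.  61.] [102. 166.] [ 0.5279 -0.3786  0.056 ]
funnel_spout [ 53. 338.] 0.77 [ 0.5414 -0.3804  0.    ]
 ell funnel_spout 0.61 [343.  61.] [102. 166.] [ 0.5326 -0.3841  0.    ]
funnel_grip [139.6, 335.9] [ 0.4534 -0.3556  0.056 ]
funnel_spout [52.3, 339.9] [ 0.542  -0.3825  0.    ]
bbox [291, 2, 106, 164] 0.6
```

View pics/w6.png

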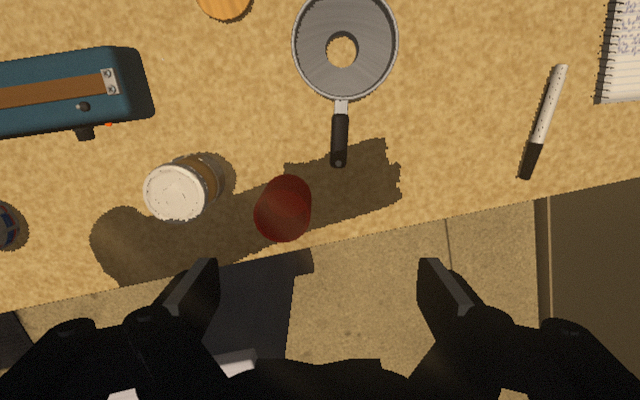

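The funnel's handle runs from (341,112) to (338,165), with its grip middle at about (340,139), and the gripper's yaw is aligned with it. The red jar at (283,208) is to the side, so I narrow the fingers and go over the grip.

apply_moves(
  deltas="6 2 1 2 0; 6 3.6 2.4 4 0; 6 3.6 2.4 8 0; 6 3.6 2.4 12 0; 6 3.6 2.4 14 0; 6 3.6 2.4 14 0; 6 3.6 2.4 14 0",
)

```text
time: 19.0
tcp_pos: [0.456, -0.3606, 0.1383]
orientation: [[0.974, -0.228, -0.016], [-0.228, -0.974, -0.0], [-0.015, 0.004, -1.0]]
ft_force: [0.1, -0.4, -0.1]
gripper_width: 0.0599
grasp_force: 0.0
```

```bash
python3 look.py w7 funnel_grip
```

```text
19.0 [ 0.456  -0.3606  0.1383] [[0.9735888394990567, -0.22775850853636084, -0.01583772054850404], [-0.22779079689282067, -0.9737100669722106, -0.00024151171276120758], [-0.01536634158847862, 0.003842820092862242, -0.999874546270641]] [ 0.1144  0.9765  0.9392  1.8034 -0.9773  0.9215 -0.2924]
cam [ 0.5273 -0.3777  0.279 ]
funnel_grip [211. 311.] 0.74 [ 0.4542 -0.3568  0.056 ]
 ell funnel_grip 0.63 [318.  92.] [167. 249.] [ 0.5304 -0.3791  0.056 ]
```

View pics/w7.png

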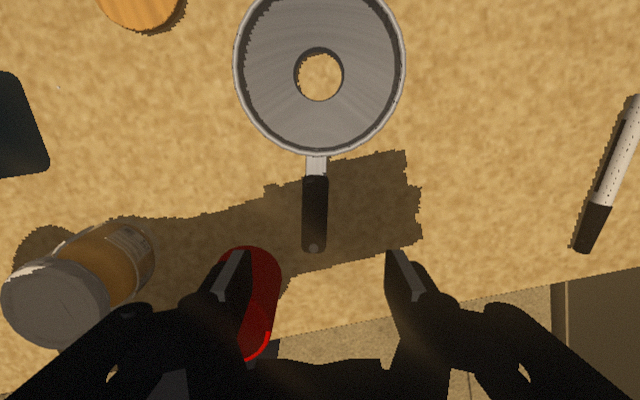

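The handle is between the fingers, spanning (316,165) to (313,250), about 3 mm left of centre. I correct for that, descend and grip.

apply_moves(
  deltas="6 0 -0.25 2 0; 6 0 -0.25 5 0; 6 0 -0.25 7.5 0; 6 0 -0.25 9 0; 6 0 -0.25 10.1 0; 6 0 -0.25 10.1 0; 6 0 -0.25 10.1 0",
)

```text
time: 20.02
tcp_pos: [0.4549, -0.3578, 0.0369]
orientation: [[0.974, -0.228, -0.016], [-0.228, -0.974, 0.0], [-0.016, 0.003, -1.0]]
ft_force: [0.2, -0.5, 0.2]
gripper_width: 0.0602
grasp_force: 0.0
```

apply_moves(
  deltas="1 0 0 0 0; 1 0 0 0 0; 1 0 0 0 0; 1 0 0 0 0; 1 0 0 0 0; 1 0 0 0 0; 1 0 0 0 0; 1 0 0 0 0; 1 0 0 0 0",
  newtons=70,
)

```text
time: 21.15
tcp_pos: [0.4546, -0.3573, 0.0363]
orientation: [[0.974, -0.228, -0.017], [-0.228, -0.974, 0.001], [-0.017, 0.003, -1.0]]
ft_force: [-0.6, 0.5, 2.5]
gripper_width: 0.0167
grasp_force: 70.9
```

apply_moves(
  deltas="1 0 0 -0.5 0; 1 0 0 -2 0; 1 0 0 -5 0; 1 0 0 -9 0; 1 0 0 -13 0; 1 0 0 -17 0; 1 0 0 -20 0; 1 0 0 -21 0; 1 0 0 -21 0",
)

```text
time: 22.28
tcp_pos: [0.458, -0.3574, 0.2464]
orientation: [[0.974, -0.228, -0.016], [-0.228, -0.974, 0.001], [-0.016, 0.002, -1.0]]
ft_force: [0.6, 0.4, -0.8]
gripper_width: 0.0168
grasp_force: 70.6
```

```bash
python3 look.py w8 funnel_grip,funnel_spout 0.21;python3 - <<'E'
from h import *
p=snap("wrist");s=monitor.read_state();q=np.linalg.inv(p["wc"])
T=np.eye(4);T[:3,:3]=s["orientation"];T[:3,3]=s["tcp_pos"]
for n,v in(("grip",[0,0,-.0187]),("spout",[.092,0,.0373])):
    c=q@T@np.r_[v,1];u=p["K"]@c[:3];print(n,u[:2][::-1]/u[2])
E
```

```text
22.275 [ 0.458  -0.3574  0.2464] [[0.9735839208571848, -0.22774508163184745, -0.016325649783515826], [-0.22775455171889405, -0.9737177055502022, 0.0013015642033534218], [-0.016192999094563055, 0.0024510590676161954, -0.9998658805508719]] [ 0.1142  0.7804  0.896   1.7017 -0.686   1.0202 -0.5477]
cam [ 0.5295 -0.3747  0.3871]
funnel_grip [288. 317.] 0.61 [ 0.4567 -0.3578  0.266 ]
 ell funnel_grip 0.67 [321. 119.] [328. 366.] [ 0.522  -0.3745  0.266 ]
 ell funnel_spout 0.88 [322. 119.] [328. 365.] [ 0.5187 -0.3745  0.21  ]
 ell funnel_spout 0.69 [156. 228.] [ 68. 104.] [ 0.4815 -0.2697  0.21  ]
grip [283.7511328  315.88844117]
spout [ 59.21618431 316.27344043]
```

View pics/w8.png

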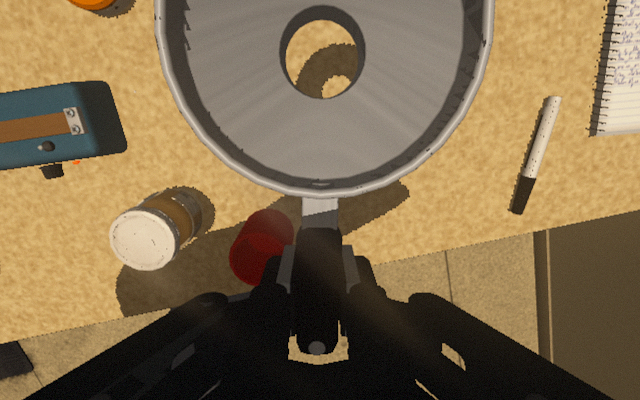

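The funnel is held level, with its throat hole centred at about (322,52), slightly right of the tool axis. I work out its offset and the sealer's extents numerically.

```bash
python3 - <<'E'
from h import *
np.set_printoptions(precision=4,suppress=True)
p=snap("wrist");s=monitor.read_state()
R=np.array(s["orientation"]);t=np.array(s["tcp_pos"])
im=p["image"].astype(np.int16)
sat=(im[:,:,0]-im[:,:,2])   # worktop is yellowish, steel is grey
m=(sat[0:130,250:400]>25).astype(np.uint8)
n,l,st,c=cv2.connectedComponentsWithStats(m)
k=l[52,72] or 1+np.argmax(st[1:,4]);print(st[k],c[k])
pts=np.argwhere(l==k)[:,::-1].astype(np.float32)
hull=cv2.convexHull(pts);e=cv2.fitEllipse(hull);print(e)
cc=[e[0][1],e[0][0]+250]
for z in(.0,.024): print(z,R.T@(atz(p,cc,t[2]+.0187-.056+z)-t))
print("f",p["K"][0,0])
tp=snap("top")
for px in((240,170),(240,200),(357,178),(357,208)): print("sealer",px,atz(tp,px[::-1],.06))
for px in((374,170),(374,180)): print("arm tip",px,atz(tp,px[::-1],.3))
print(models.search_frame("bag_sealer",tp)[:1])
E
```

```text
[  35   19   73   80 4539] [71.3272 58.5208]
((71.37556457519531, 58.54965591430664), (72.92472076416016, 79.18665313720703), 0.5236732959747314)
0.0 [0.0921 0.0026 0.0357]
0.024 [0.0893 0.0023 0.0117]
f 335.85938425977764
sealer (240, 170) [0.6177 0.1679 0.06  ]
sealer (240, 200) [0.534  0.1631 0.06  ]
sealer (357, 178) [ 0.6023 -0.1528  0.06  ]
sealer (357, 208) [ 0.5196 -0.1534  0.06  ]
arm tip (374, 170) [ 0.5632 -0.1689  0.3   ]
arm tip (374, 180) [ 0.5412 -0.1689  0.3   ]
[]
```

apply_moves(
  deltas="1 -1.5 0.5 0 -4; 1 -2.7 1 0 -13; 1 -2.7 1 0 -23; 1 -2.7 1 0 -33; 1 -2.7 1 0 -43; 1 -2.7 1 0 -53; 1 -2.7 1 0 -63; 1 -2.7 1 0 -73; 1 -2.7 1 0 -83; 1 -2.7 1 0 -93; 1 -2.7 1 0 -99; 1 -2.7 1 0 -103",
)

```text
time: 24.22
tcp_pos: [0.4293, -0.3615, 0.2467]
orientation: [[0.001, 1.0, -0.017], [1.0, -0.001, 0.001], [0.001, -0.017, -1.0]]
ft_force: [0.1, -0.7, -1.0]
gripper_width: 0.0168
grasp_force: 70.7
```

```bash
python3 look.py w9 funnel_grip 0.21
```

```text
24.225 [ 0.4293 -0.3615  0.2467] [[0.0009812737417980873, 0.9998611524872998, -0.01663468811287073], [0.999999126157243, -0.0009664011998308352, 0.0009020828517745269], [0.0008858818172632498, -0.01663555876698433, -0.9998612270699951]] [ 0.4006  0.6141  0.359   1.7476 -0.2614  0.8413  0.8764]
cam [ 0.4313 -0.2911  0.3886]
funnel_grip [288. 317.] 0.63 [ 0.4289 -0.3638  0.266 ]
 ell funnel_grip 0.75 [322. 119.] [328. 365.] [ 0.4306 -0.2963  0.266 ]
```

apply_moves(
  deltas="1 3 0 0 0; 1 7 0 0 0; 1 12 0 0 0; 1 17 0 0 0; 1 22 0 0 0; 1 27 0 0 0; 1 32 0 0 0; 1 37 0 0 0; 1 42 0 0 0; 1 46 0 0 0; 1 48 0 0 0; 1 48 0 0 0",
)

```text
time: 25.88
tcp_pos: [0.4309, 0.1204, 0.2472]
orientation: [[0.0, 1.0, -0.017], [1.0, -0.0, 0.001], [0.001, -0.017, -1.0]]
ft_force: [-0.4, -0.5, -0.4]
gripper_width: 0.0168
grasp_force: 70.6
```

```bash
python3 - <<'E'
from h import *
np.set_printoptions(precision=4,suppress=True)
s=monitor.read_state();print(s["tcp_pos"],s["orientation"],s["qpos"])
for c in("top","scene","wrist"):
    p=snap(c)
    for n,z in(("jar_mouth",.122),("pan_top",.042),("funnel_spout",s["tcp_pos"][2]-.0373)):
        for r in models.tip_of(n,p)[:2]: print(c,n,np.round(r["at"]),round(r["confidence"],2),atz(p,r["at"],z))
    for r in models.masks_of("jar_mouth",p)[:2]:
        b=r["bbox"];print(c,"jar mask",b,round(r["confidence"],2),atz(p,[b[1]+b[3]/2,b[0]+b[2]/2],.122))
E
```

```text
[0.4309 0.1204 0.2472] [[ 0.0003  0.9999 -0.0166]
 [ 1.     -0.0003  0.0014]
 [ 0.0014 -0.0166 -0.9999]] [-0.6539  0.4781  0.4304  2.0628 -0.3197  0.6798 -0.0122]
top jar_mouth [136. 316.] 0.78 [ 0.6995 -0.0383  0.122 ]
top jar_mouth [255. 409.] 0.69 [ 0.3951 -0.2771  0.122 ]
top jar mask [303.5, 124.2, 22.5, 28.3] 0.76 [ 0.6916 -0.0363  0.122 ]
top jar mask [393.2, 241.2, 23.4, 28.1] 0.7 [ 0.3935 -0.2675  0.122 ]
scene jar_mouth [260. 340.] 0.93 [ 0.362  -0.2975  0.122 ]
scene jar_mouth [145. 231.] 0.87 [0.4931 0.3362 0.122 ]
scene pan_top [164. 233.] 0.67 [0.4858 0.3318 0.042 ]
scene funnel_spout [144. 234.] 0.79 [0.4345 0.2213 0.2099]
scene funnel_spout [165. 234.] 0.53 [0.3647 0.1298 0.2099]
scene jar mask [338.4, 161.7, 17.7, 29.6] 0.78 [ 0.643 -0.092  0.122]
scene jar mask [224.1, 140.6, 17.1, 27.4] 0.58 [0.4627 0.2864 0.122 ]
wrist jar_mouth [322. 593.] 0.94 [ 0.6783 -0.0022  0.122 ]
wrist funnel_spout [ 42. 545.] 0.19 [0.5399 0.2174 0.2099]
wrist jar mask [524.0, 263.0, 99.4, 85.2] 0.65 [0.6573 0.0145 0.122 ]
```

apply_moves(
  deltas="1 2 1 0 0; 1 5 2.5 0 0; 1 8 4 0 0; 1 10.5 5 0 0; 1 11.5 5.3 0 0; 1 11.5 5.3 0 0; 1 11.5 5.3 1 0; 1 11.5 5.3 2.5 0; 1 11.5 5.3 4 0; 1 11.5 5.3 5 0; 1 11.5 5.3 5.5 0; 1 11.5 5.3 5.5 0",
)

```text
time: 28.12
tcp_pos: [0.4833, 0.2337, 0.1912]
orientation: [[0.003, 1.0, -0.017], [1.0, -0.003, 0.001], [0.001, -0.017, -1.0]]
ft_force: [-0.3, 0.0, -1.0]
gripper_width: 0.0168
grasp_force: 70.6
```

```bash
cat > fin.py <<'E'
from h import *
np.set_printoptions(precision=4,suppress=True)
s=monitor.read_state();t=np.array(s["tcp_pos"]);R=np.array(s["orientation"]);print(s["time"],t,s["ft_force"],s["grasp_force"],s["qpos"])
print("spout kin",t+R@np.array([.0921,.0026,.0365]))
for c in("scene","top"):
    p=snap(c)
    for n,z in(("jar_mouth",.122),("jar_foot",.042),("jar_center",.082),("funnel_spout",t[2]-.0365),("funnel_grip",t[2]+.0187)):
        for r in models.tip_of(n,p)[:3]:
            w=atz(p,r["at"],z)
            if w[1]>.1: print(c,n,np.round(r["at"]),round(r["confidence"],2),w)
    for r in models.masks_of("jar_mouth",p)[:3]:
        if r["bbox"][0]<260: print(c,"mask",r["bbox"])
    def px(w):
        q=np.linalg.inv(p["wc"])@np.r_[w,1];u=p["K"]@q[:3];return u[:2][::-1]/u[2]
    print(c,"pred mouth",px([.485,.3277,.1217]),"foot",px([.485,.3277,.0417]),"spout",px(t+R@np.array([.0921,.0026,.0365])))
p=snap("wrist","w10");print([ (r["bbox"],r["confidence"]) for r in models.masks_of("jar_mouth",p)[:3]])
E
python3 fin.py
```

```text
28.125 [0.4833 0.2337 0.1912] [-0.3094  0.0435 -0.985 ] 70.61732411384583 [-0.7605  0.6687  0.3869  1.8786 -0.3925  0.6852 -0.1402]
spout kin [0.4855 0.3258 0.1548]
scene jar_mouth [141. 232.] 0.58 [0.5128 0.3583 0.122 ]
scene jar_foot [166. 232.] 0.96 [0.474  0.3262 0.042 ]
scene jar_center [156. 232.] 0.82 [0.4848 0.3302 0.082 ]
scene funnel_spout [138. 230.] 0.95 [0.4911 0.3311 0.1547]
scene funnel_spout [178. 234.] 0.66 [0.3635 0.1428 0.1547]
scene funnel_grip [137. 242.] 0.94 [0.4803 0.2352 0.2099]
scene mask [224.5, 139.8, 18.6, 28.5]
scene pred mouth [147.1963 230.561 ] foot [164.6971 233.9186] spout [139.6813 229.5349]
top jar_mouth [216. 172.] 0.64 [0.4783 0.323  0.122 ]
top jar_foot [218. 181.] 0.63 [0.4844 0.327  0.042 ]
top jar_foot [213. 163.] 0.61 [0.4967 0.3766 0.042 ]
top jar_center [213. 176.] 0.41 [0.4913 0.3273 0.082 ]
top funnel_spout [210. 164.] 0.97 [0.4886 0.3336 0.1547]
top funnel_grip [209. 199.] 0.66 [0.4837 0.229  0.2099]
top funnel_grip [212. 166.] 0.22 [0.4738 0.3054 0.2099]
top mask [162.2, 215.3, 18.2, 12.6]
top pred mouth [212.9902 170.3573] foot [217.3751 180.4937] spout [210.7966 166.4976]
[([283.7, 19.0, 75.4, 79.0], 0.65)]
```

apply_moves(
  deltas="1 0.2 0 0.5 0; 1 0.2 0 1.1 0; 1 0.2 0 1.7 0; 1 0.2 0 2.1 0; 1 0.2 0 2.1 0; 1 0.2 0 2.1 0; 1 0.2 0 2.1 0; 1 0.2 0 2.1 0",
)

```text
time: 29.92
tcp_pos: [0.4831, 0.2358, 0.1707]
orientation: [[0.003, 1.0, -0.016], [1.0, -0.003, 0.001], [0.001, -0.016, -1.0]]
ft_force: [-0.2, -0.2, -1.3]
gripper_width: 0.0171
grasp_force: 70.6
```

```bash
python3 fin.py; python3 - <<'E'
from h import *
# rows of scene view at the jar/spout column: brightness profile for the gap
p=snap("scene");print(p["image"][128:175,231].tolist())
E
```

```text
29.925 [0.4831 0.2358 0.1707] [-0.17   -0.172  -1.2729] 70.61707019805908 [-0.7503  0.6984  0.3653  1.8951 -0.4117  0.6371 -0.1272]
spout kin [0.4853 0.328  0.1343]
scene jar_mouth [144. 232.] 0.82 [0.5023 0.3387 0.122 ]
scene jar_foot [167. 232.] 0.77 [0.4705 0.3218 0.042 ]
scene jar_foot [161. 282.] 0.6 [0.6273 0.2118 0.042 ]
scene jar_center [158. 235.] 0.55 [0.4858 0.3136 0.082 ]
scene funnel_spout [145. 230.] 0.71 [0.4835 0.3259 0.1342]
scene funnel_spout [144. 229.] 0.57 [0.4835 0.3306 0.1342]
scene funnel_grip [143. 241.] 0.74 [0.4735 0.2359 0.1894]
scene pred mouth [147.1963 230.561 ] foot [164.6971 233.9186] spout [144.2519 230.0411]
top jar_mouth [216. 171.] 0.55 [0.477  0.3257 0.122 ]
top jar_foot [218. 177.] 0.56 [0.4838 0.3366 0.042 ]
top jar_center [215. 175.] 0.65 [0.4856 0.3303 0.082 ]
top funnel_spout [211. 167.] 0.68 [0.4886 0.3317 0.1342]
top funnel_grip [209. 200.] 0.85 [0.4872 0.2315 0.1894]
top mask [160.5, 216.8, 23.5, 8.9]
top pred mouth [212.9902 170.3573] foot [217.3751 180.4937] spout [212.1079 168.5422]
[([285.3, 21.4, 72.0, 75.6], 0.59)]
[[83, 80, 75], [55, 53, 51], [36, 34, 34], [27, 27, 27], [20, 22, 20], [28, 26, 28], [25, 24, 24], [25, 24, 25], [28, 26, 28], [28, 27, 28], [56, 53, 51], [76, 72, 69], [60, 56, 54], [62, 60, 57], [75, 72, 68], [76, 73, 69], [76, 72, 69], [75, 71, 68], [78, 74, 70], [97, 91, 84], [111, 102, 94], [109, 101, 93], [110, 102, 94], [109, 101, 93], [114, 105, 96], [110, 103, 94], [109, 101, 93], [109, 102, 94], [109, 102, 94], [109, 102, 93], [109, 103, 93], [110, 102, 94], [108, 102, 92], [109, 103, 93], [110, 103, 94], [109, 102, 93], [110, 103, 94], [110, 103, 94], [111, 103, 95], [110, 103, 95], [109, 103, 94], [102, 95, 87], [74, 71, 68], [75, 72, 69], [77, 72, 69], [77, 74, 71], [79, 76, 72]]
```

```bash
python3 -c "
from rig import job
print(job.sign_off())"
```

```text
the job is handed in; nothing more can be done
None
```

I've handed the job in: the jar stands let go about 2 mm from the pan's middle, and the gripper holds the funnel level with its spout centred about 12 mm above the jar's rim. These figures come from arm kinematics and camera checks, and the sign-off returned no verdict.

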